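Lock the back of a picture frame

ROBOT

A 6-joint arm with a two-finger parallel gripper is mounted at the origin on a cart in front of the work surface, level with it; the furniture and walls round the work are solid. World frame = base frame: x ahead of the robot, y to its left, z up, the work surface at z = 0. Lengths are in mm, angles in rad, forces in N, time in s.
With the tool pointing down it reaches from about 375 to 925 mm from the base axis. Payload 5.7 kg.
Tool frame: the origin (TCP) lies at the centre of the arm's flange, where the gripper is bolted on; the fingertips stand 173 mm ahead of it and the grasp point (between the pads) lies 155 mm ahead of it; z points along the fingers, y is the line along which they close (so a half turn about z gives the same grasp; the last joint's range is limited). The gripper opens to 85 mm and grips with 20 to 120 N. Pads are 22 mm wide; open, the fingers measure 114 mm over their backs; the gripper's body (76 mm by 85 mm) begins 54 mm behind the grasp point. The pads swing forward as they close: fully open they stand 13 mm farther back than shut.
Start: joints at [-0.115, 0.359, 1.51, -0, 1.272, -0.115], TCP at [599.988, -0.006, 404.667] pointing down, gripper open.
Joint ranges: [-2.97, 2.97], [-1.01, 2.36], [0.21, 2.38], [-0.96, 4.11], [0.2, 2.71], [-2.98, 2.98]. Speed limits (rad/s): [2.39, 2.39, 3.14, 3.14, 3.14, 3.14].

INTERFACE

Orientations are given as a rotation vector (axis times angle).
In Python, from rig import get_state, imaging, job gives the robot as it stands.
- The arm moves only by the tool arm_command, never from a script. Its argument "increments" is a list of rows, each a list of 7 numbers: the closure, from -1 (fully open) to 1 (shut), so that 0 is half open, then the shift along the tool's x, y, z each as a share of 50 mm, from -1 to 1, then the turn, a rotation vector about the tool's x, y, z each as a share of 2 rad, from -1 to 1. A call has 1 to 20 rows; each row shifts and turns the commanded pose from where the row before left it, along the tool's axes as they then stand; what a row does not reach is not made up. A row lasts 1/10 s, in which the tool goes at most 50 mm and 8.59 degrees, less where a joint would pass 70% of its speed; a pose out of reach is approached as far as the arm can. A call with a number of a shift or a turn outside -1 to 1 is refused whole. A call with a gripper value outside its range is refused whole. The fingers move at their own pace and stop on an object; "grip_force" is the grip in N (left out, the last holds). Time passes only in rows, so rows that do not move let the fingers close. It gives the time, the measured TCP pose, the force, the opening and the grip force at its end, in the units of the state.
- get_state(): the state, without advancing time (a new reading comes with each control period).
- imaging.camera(name): name is "scene" or "side" or "wrist"; returns a dict with "image" (400x640x3 uint8, red, green, blue), "K" (3x3 intrinsics, pixels), "k1" (the pictures are not rectified: a ray, as slopes to the right and down, at radius r is drawn at 1 + k1 r^2 times it, then the intrinsics apply), "rvec" (rotation vector, rad) and "tvec" (3), from world to camera coordinates, as OpenCV has them; the wrist camera has in their place "mount" (4x4, takes a point from camera to tool coordinates, whose origin is the TCP and whose axes are the flange's). Camera axes: x right, y down, z forward; pixel columns grow to the right and rows downward; lengths in mm; the calibration is good to about 2 mm. A picture is of the moment at which its call begins: read the wrist's pose just before it. There is no depth.
- job.job_done(): hands the job in; it is judged then, once.
The state is a dict: "t": time; "joints": joint angles; "dq": joint speeds; "tau": joint torques, N m; "ee_pos": TCP position; "eef_rot": TCP orientation; "contact_force": force on the tool from outside, world axes, zero at the start; "moment": the same for the moment, N m; "finger_gap": finger opening in mm; "finger_force": force on a finger pad.
Only numpy, scipy, OpenCV 4.12 (cv2) and the standard library are available. Lean on these libraries where they do the work, as an engineer would, in place of code of your own. Each camera call takes 0.05 s, during which the arm holds its last target. There are 200 camera calls.

TASK

The new certificate's frame lies face down on the counter with its backing board laid in; lock the board in by swinging all four steel turn-buttons round with a fingertip, until each points straight in across the board. Only push them, gently: follow each arm round its screw, do not press on the board (there is glass under it), and do not lift or shift the frame. Leave the pen on the board and everything else on the counter where it lies.

Things in the scene. Friction and masses are not known exactly. Their poses are not given: they have to be found in the camera images.
- frame: Picture frame of light wood lying loose, face down, 1.1 kg in all: 240 mm along its x, 190 mm along its y, 20 mm high, members 26 mm wide. Origin under its centre, on the worktop; x points away from the robot (give or take the yaw), to the end with the saw-tooth hanger, y to the left. Four steel turn-buttons stand on its long members, each on an upright pivot screw.
- backboard: Plain dark brown hardboard back, 185 x 135 x 9 mm, lying loose in the frame's recess with its top 1 mm below the frame's back (19 mm above the worktop); origin at the centre of its underside, 10 mm above the worktop, axes as the frame's. The arms pass 2 mm above it. Glass lies under it.
- catch_near_left (a joint): Angle of the near left turn-button, rad, counter-clockwise from above: 0 = locked, arm straight in over the board (the frame's -y); +1.57 = along the member, pointing away from the robot, the frame's +x. Starts between 0.95 and 1.6. Pivot at x, y = (-52, +83) mm in the frame. Light friction (1.5 N at 24 mm from the pivot); stays where left, no stop at 0.
- catch_near_left_tip (a point): End of the near left turn-button's arm, on its centre line at mid height, 34 mm from the pivot. The arm is a bar 10 mm wide, from 21 to 30 mm above the worktop (2 to 11 mm above the board); round the pivot is a boss of 8 mm radius whose screw head tops out at 31 mm.
- catch_far_left (a joint): Angle of the far left turn-button, rad, counter-clockwise from above: 0 = locked, arm straight in over the board (the frame's -y); +1.57 = along the member, pointing away from the robot, the frame's +x. Starts between 0.95 and 1.6. Pivot at x, y = (+52, +83) mm in the frame. Light friction (1.5 N at 24 mm from the pivot); stays where left, no stop at 0.
- catch_far_left_tip (a point): End of the far left turn-button's arm, on its centre line at mid height, 34 mm from the pivot. The arm is a bar 10 mm wide, from 21 to 30 mm above the worktop (2 to 11 mm above the board); round the pivot is a boss of 8 mm radius whose screw head tops out at 31 mm.
- catch_near_right (a joint): Angle of the near right turn-button, rad, counter-clockwise from above: 0 = locked, arm straight in over the board (the frame's +y); +1.57 = along the member, pointing back towards the robot, the frame's -x. Starts between 0.95 and 1.6. Pivot at x, y = (-52, -83) mm in the frame. Light friction (1.5 N at 24 mm from the pivot); stays where left, no stop at 0.
- catch_near_right_tip (a point): End of the near right turn-button's arm, on its centre line at mid height, 34 mm from the pivot. The arm is a bar 10 mm wide, from 21 to 30 mm above the worktop (2 to 11 mm above the board); round the pivot is a boss of 8 mm radius whose screw head tops out at 31 mm.
- catch_far_right (a joint): Angle of the far right turn-button, rad, counter-clockwise from above: 0 = locked, arm straight in over the board (the frame's +y); -1.57 = along the member, pointing away from the robot, the frame's +x. Starts between -1.6 and -0.95. Pivot at x, y = (+52, -83) mm in the frame. Light friction (1.5 N at 24 mm from the pivot); stays where left, no stop at 0.
- catch_far_right_tip (a point): End of the far right turn-button's arm, on its centre line at mid height, 34 mm from the pivot. The arm is a bar 10 mm wide, from 21 to 30 mm above the worktop (2 to 11 mm above the board); round the pivot is a boss of 8 mm radius whose screw head tops out at 31 mm.
- order_pen: blue pen, 142 mm long, 10 mm wide, 12 mm high, lying along the middle of the backing board; origin under its middle, its y axis along its length. Leave it.
- mints_tin: closed flat tin, 59 x 91 x 22 mm, on the worktop beyond the far end of the frame; origin under its middle. Leave it.
- screwdriver: screwdriver lying on the worktop on the right, in front of the till drawer; origin under its middle. Leave it.
- marker_black: black felt marker, 138 mm long, lying on the worktop to the left of the frame, along the wall; origin under its middle. Leave it.
- staple_box: small card box, 38 x 60 x 20 mm, on the worktop just right of the frame, between its two right-hand turn-buttons; origin under its middle. Leave it.

How it is judged:
By the outcome, as a careful person would: the job done as asked, in the order asked, and still so for the second after the job is handed in, with the robot touching nothing.
It also fails if it takes over 64 s, if anything falls off the work surface, if the arm or the gripper's body presses on something with over 40 N, if the wrist force passes 120 N, or if a joint passes its speed limit or range.

## Working session

There is one attempt and no reset: what is moved stays moved. The work goes in short steps, Python scripts to look and compute and a tool call to move; the robot and the scene stay as the last step left them, time stands still between calls to the robot, and variables do not carry over. Pictures are saved under pics/ and viewed, at most 10 in all, crops included, and the job is handed in when it is done.

Besides the shell and the picture viewer there is one more tool, called after "Emit:" as a command line: name --pt "numbers of a row" for each row, then --argument value for the rest. arm_command: Moves the arm, as the interface text tells. Its arguments: {"type":"object","properties":{"increments":{"type":"array","items":{"type":"array","items":{"type":"number","minimum":-1,"maximum":1}}},"grip_force":{"type":"number"}},"required":["increments"]}

```bash
mkdir -p pics; ls; python3 - <<'E'
from rig import get_state, imaging
import cv2,json,pickle
s=get_state();print(s)
d={}
for n in("scene","side","wrist"):
    c=imaging.camera(n);d[n]=c
    cv2.imwrite(f"pics/{n}0.png",c["image"][:,:,::-1])
    print(n,{k:v for k,v in c.items() if k!="image"})
d["s"]=s
pickle.dump(d,open("d0.pkl","wb"))
E
```

```text
pics
{'t': 0.0, 'joints': array([-1.15080636e-01,  3.59496928e-01,  1.51142247e+00,  3.46838185e-05,
        1.27247096e+00, -1.15127971e-01]), 'dq': array([-0.00022903, -0.00040314, -0.00084273, -0.00031186,  0.00086813,
       -0.00027614]), 'tau': array([ 1.96551155e-03, -5.27614331e+01, -2.78626120e+01, -6.37880498e-05,
        1.32890840e-02, -2.81424428e-05]), 'ee_pos': array([5.99648565e+02, 5.12251054e-02, 4.03861885e+02]), 'eef_rot': array([-2.22038924e+00, -2.22047165e+00,  1.71262887e-03]), 'contact_force': array([-0.45251895,  0.2063398 ,  0.18970186]), 'moment': array([-0.0189945 , -0.0326766 , -0.04991754]), 'finger_force': 0.0, 'finger_gap': 85.37764089177374}
scene {'K': array([[403.84664963,   0.        , 324.5031864 ],
       [  0.        , 403.84664963, 195.1851912 ],
       [  0.        ,   0.        ,   1.        ]]), 'k1': -0.0039015903669552396, 'rvec': array([ 1.97378054, -0.70102236,  0.40402365]), 'tvec': array([-399.3227386 ,  250.68328845,  579.11820437])}
side {'K': array([[486.18065283,   0.        , 323.1066741 ],
       [  0.        , 486.18065283, 207.01244365],
       [  0.        ,   0.        ,   1.        ]]), 'k1': -0.13439362251771475, 'rvec': array([ 2.21337055, -0.4604404 ,  0.25079012]), 'tvec': array([-482.15516132,  223.52557163, 1005.27295837])}
wrist {'K': array([[343.27456415,   0.        , 313.27018137],
       [  0.        , 343.27456415, 193.10147419],
       [  0.        ,   0.        ,   1.        ]]), 'k1': -0.011324913671530476, 'mount': array([[ 9.23290861e-04, -9.56108432e-01, -2.93011627e-01,
         7.55251952e+01],
       [ 9.99999574e-01,  8.81882745e-04,  2.73418976e-04,
        -1.26051644e+00],
       [-3.01629048e-06, -2.93011755e-01,  9.56108839e-01,
         3.14250882e+01],
       [ 0.00000000e+00,  0.00000000e+00,  0.00000000e+00,
         1.00000000e+00]])}
```

View pics/wrist0.png

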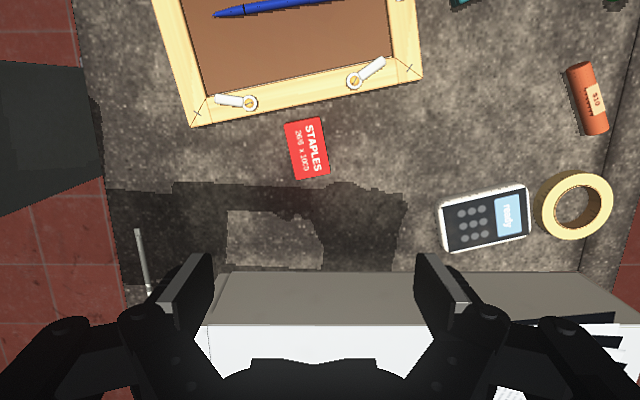

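View pics/scene0.png

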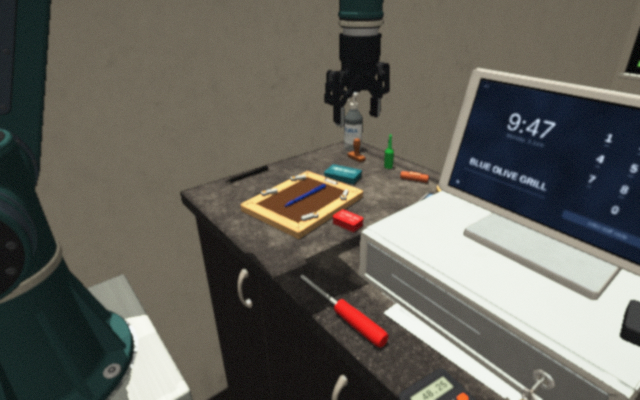

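The wrist view shows the right side of the frame, with corners near (193,127) and (422,76), the staples box at (307,148) and two right buttons. I'll locate the frame roughly, then move the camera over it.

```bash
cat > h.py <<'E'
import numpy as np,cv2
from scipy.spatial.transform import Rotation as R
def cam(c,s=None):
    "camera centre C and rotation cam->world"
    if "mount" in c:
        T=np.eye(4);T[:3,:3]=R.from_rotvec(s["eef_rot"]).as_matrix();T[:3,3]=s["ee_pos"]
        M=T@c["mount"];return M[:3,3],M[:3,:3]
    Rw=cv2.Rodrigues(c["rvec"])[0];return -Rw.T@c["tvec"],Rw.T
def dist(c): return np.array([c["k1"],0,0,0,0.])
def plane(c,s,px,z):
    C,Rm=cam(c,s)
    u=cv2.undistortPoints(np.array(px,float).reshape(-1,1,2),c["K"],dist(c))[:,0]
    d=np.c_[u,np.ones(len(u))]@Rm.T
    return C+d*((z-C[2])/d[:,2])[:,None]
def proj(c,s,P):
    C,Rm=cam(c,s);rv=cv2.Rodrigues(Rm.T)[0]
    return cv2.projectPoints(np.array(P,float).reshape(-1,1,3),rv,-Rm.T@C,c["K"],dist(c))[0][:,0]
E
python3 - <<'E'
from h import *;import pickle
d=pickle.load(open("d0.pkl","rb"))
print(plane(d["wrist"],d["s"],[(193,127),(422,76)],20).round(1))
print(plane(d["wrist"],d["s"],[(250,103),(353,81)],31).round(1))
print(plane(d["wrist"],d["s"],[(195,322),(210,272)],100).round(1))
E
```

```text
[[475.5  37.7  20. ]
 [703.6  87.1  20. ]]
[[536.7  61.8  31. ]
 [635.3  82.1  31. ]]
[[ 486.7 -135.   100. ]
 [ 505.6  -81.8  100. ]]
```

Emit:
arm_command --pt "1 0.95 -0.15 0 0 0 0" --pt "1 0.95 -0.15 0 0 0 0" --pt "1 0.95 -0.15 0 0 0 0" --pt "1 0.95 -0.15 0 0 0 0" --pt "1 0 0 0 0 0 0" --pt "1 0 0 0 0 0 0" --pt "1 0 0 0 0 0 0" --pt "1 0 0 0 0 0 0" --pt "1 0 0 0 0 0 0" --pt "1 0 0 0 0 0 0" --grip_force 20

```text
t: 1.15
ee_pos: [570.3, 189.0, 404.7]
eef_rot: [-2.223, -2.22, 0.0]
contact_force: [-0.4, -0.9, 1.1]
finger_gap: 0.1
finger_force: 0.0
```

```bash
python3 - <<'E'
from rig import get_state, imaging
import cv2,pickle
s=get_state();print(s["ee_pos"],s["eef_rot"],s["finger_gap"],s["dq"].round(3))
c=imaging.camera("wrist");cv2.imwrite("pics/wrist1.png",c["image"][:,:,::-1])
e=imaging.camera("side");cv2.imwrite("pics/side1.png",e["image"][:,:,::-1])
pickle.dump(dict(wrist=c,side=e,s=s),open("d1.pkl","wb"))
E
```

```text
[570.26291214 189.03096214 404.65937429] [-2.22306277e+00 -2.21973704e+00  2.05043394e-04] 0.060901338060159044 [ 0.006  0.     0.001  0.002 -0.     0.001]
```

View pics/wrist1.png

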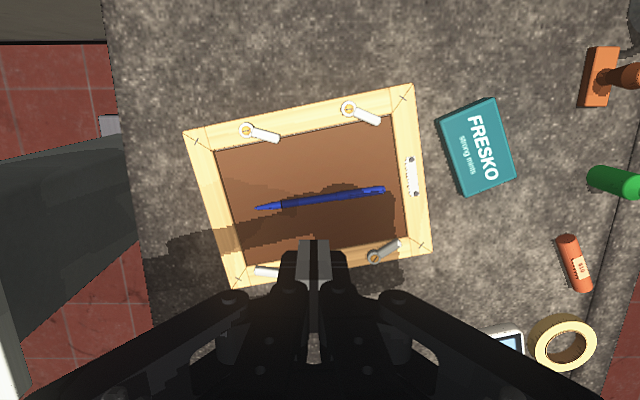

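The whole frame is in view: corners at (184,131), (411,84), (433,252) and (233,290). The left buttons are at (260,133) and (360,112). The right ones are at (267,271), half hidden by the fingers, and (384,252). The pen lies along the middle of the board.

```bash
python3 - <<'E'
from h import *;import pickle
for f in ("d0","d1"):
    d=pickle.load(open(f+".pkl","rb"));c=d["wrist"];s=d["s"];im=c["image"];hsv=cv2.cvtColor(im,cv2.COLOR_RGB2HSV)
    wood=((hsv[...,0]>14)&(hsv[...,0]<32)&(hsv[...,1]>60)&(hsv[...,2]>120)).astype(np.uint8)
    n,l,st,_=cv2.connectedComponentsWithStats(wood)
    # biggest comp left of x=450
    k=[i for i in range(1,n) if st[i,0]<450 and st[i,4]>300];print(f,[st[i] for i in k])
    p=np.vstack([np.argwhere(l==i)[:,::-1] for i in k])
    hull=cv2.convexHull(p.astype(np.float32))
    W=plane(c,s,hull[:,0],20)[:,:2].astype(np.float32)
    r=cv2.minAreaRect(W);print(r,cv2.boxPoints(r).round(1).tolist())
    m=((hsv[...,1]<60)&(hsv[...,2]>150)).astype(np.uint8)
    n,l,st,_=cv2.connectedComponentsWithStats(m)
    for i in range(1,n):
        x,y,w,h,a=st[i]
        if a<80 or x>450: continue
        q=np.argwhere(l==i)[:,::-1]
        Q=plane(c,s,q,30)[:,:2].astype(np.float32)
        rr=cv2.minAreaRect(Q);print(st[i],np.round(rr[0],1),np.round(rr[1],1),round(rr[2],1),cv2.boxPoints(rr).round(0).tolist())
d=pickle.load(open("d1.pkl","rb"));
big=cv2.resize(d["wrist"]["image"][70:300,170:440,::-1],None,fx=2.6,fy=2.6,interpolation=cv2.INTER_CUBIC)
cv2.imwrite("pics/crop1.png",big)
E
```

```text
d0 [array([ 151,    0,  273,  128, 9412], dtype=int32)]
((576.235595703125, 118.97560119628906), (239.13192749023438, 119.0702133178711), 11.55036735534668) [[447.20001220703125, 153.39999389648438], [471.0, 36.70000076293945], [705.2999877929688, 84.5999984741211], [681.5, 201.1999969482422]]
[421  44  56  54 918] [719.9  94.7] [57.4 34.8] 48.2 [[688.0, 85.0], [714.0, 62.0], [752.0, 104.0], [726.0, 128.0]]
[346  56  50  33 530] [650.4  90.5] [46.3 19.3] 20.6 [[625.0, 91.0], [632.0, 73.0], [675.0, 90.0], [669.0, 108.0]]
[154  59  12  19  91] [451.1  94.2] [11.9 13.5] 31.8 [[443.0, 97.0], [450.0, 85.0], [460.0, 92.0], [453.0, 103.0]]
[283  78  61  18 174] [597.4  76.2] [59.2  5.4] 11.7 [[568.0, 73.0], [569.0, 68.0], [627.0, 79.0], [626.0, 85.0]]
[442  80  26  40 316] [731.6  65.8] [35.7 21.1] 81.9 [[719.0, 50.0], [740.0, 47.0], [745.0, 82.0], [724.0, 85.0]]
[214  93  43  18 404] [522.1  63. ] [14.3 40.6] 86.2 [[501.0, 57.0], [542.0, 55.0], [543.0, 69.0], [502.0, 72.0]]
[410 107  15  15 110] [701.3  52.7] [12.4 14.8] 64.9 [[692.0, 50.0], [705.0, 44.0], [711.0, 55.0], [697.0, 61.0]]
[38
[... 2268 characters left out ...]
  17  42 402] [669.8 177.5] [12.7 43.7] 11.1 [[659.0, 198.0], [668.0, 155.0], [680.0, 157.0], [672.0, 200.0]]
[428 155  19  18 138] [697.5 188.1] [18.3 15.6] 34.6 [[686.0, 189.0], [694.0, 176.0], [710.0, 187.0], [701.0, 200.0]]
[ 414  177  165  138 5409] [771.5  69.3] [146.4 199.2] 31.0 [[657.0, 117.0], [760.0, -54.0], [885.0, 22.0], [783.0, 192.0]]
[373 240  36  24 216] [652.3  92.9] [43.2 14.9] 25.8 [[630.0, 90.0], [636.0, 77.0], [675.0, 96.0], [668.0, 109.0]]
[254 268  25  10 189] [515.5  66.1] [10.1 26.9] 81.9 [[501.0, 63.0], [528.0, 59.0], [529.0, 69.0], [503.0, 73.0]]
[  0 343  19  57 563] [184.  -79.9] [92.2 23. ] 74.3 [[160.0, -121.0], [183.0, -127.0], [207.0, -39.0], [185.0, -32.0]]
```

View pics/crop1.png

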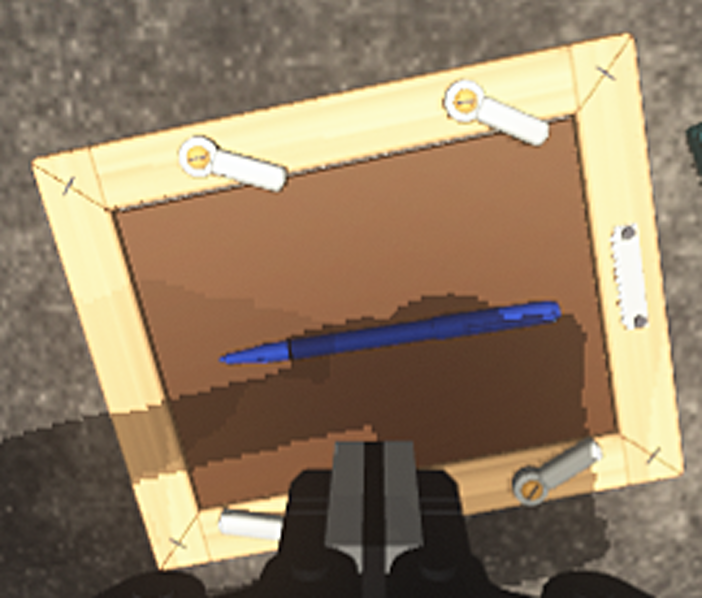

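```bash
cat >> h.py <<'E'
Cf=np.array([569.2,154.3]);yaw=np.radians(11.63)
Rf=np.array([[np.cos(yaw),-np.sin(yaw)],[np.sin(yaw),np.cos(yaw)]])
PIV=dict(NL=(-52,83),FL=(52,83),NR=(-52,-83),FR=(52,-83))
def piv(k): return Cf+Rf@np.array(PIV[k])
E
python3 - <<'E'
from h import *;import pickle
D={f:pickle.load(open(f+".pkl","rb")) for f in("d0","d1")}
for k,f,a,b in [("NL","d1",(246.2,130.4),(278,139.6)),("FL","d1",(348.8,108.8),(378.8,121.2)),("FR","d1",(374.6,257.7),(399.6,244.2)),("NR","d0",(250,103),(215,99)),("FR","d0",(353,81),(383,62))]:
    d=D[f];P=plane(d["wrist"],d["s"],[a],31)[0,:2];T=plane(d["wrist"],d["s"],[b],30)[0,:2]
    v=Rf.T@(T-piv(k));sg=-1 if k[1]=="L" else 1
    ang=np.arctan2(v[1],v[0])-sg*np.pi/2; ang=(ang+np.pi)%(2*np.pi)-np.pi
    print(k,f,"piv nominal",piv(k).round(1),"seen",P.round(1),"tip",T.round(1),"r",np.hypot(*v).round(1),"ang",ang.round(3))
E
```

```text
NL d1 piv nominal [501.5 225.1] seen [502.8 224.5] tip [533.8 215.2] r 33.8 ang 1.071
FL d1 piv nominal [603.4 246.1] seen [603.5 245.2] tip [633.5 233.3] r 32.7 ang 0.966
FR d1 piv nominal [636.9  83.5] seen [636.9  84.8] tip [663.7 100.7] r 31.8 ang -1.203
NR d0 piv nominal [535.   62.5] seen [536.7  61.8] tip [502.9  65.5] r 32.2 ang 1.275
FR d0 piv nominal [636.9  83.5] seen [635.3  82.1] tip [662.9  99.1] r 30.4 ang -1.234
```

```bash
python3 - <<'E'
from h import *;import pickle
d=pickle.load(open("d1.pkl","rb"));c=d["wrist"];M=c["mount"]
# pad tip edge rows: print column profile
g=cv2.cvtColor(c["image"],cv2.COLOR_RGB2GRAY)
print(g[230:285:2,304],g[250,280:350])
for px in[(304,239),(323,239),(304,270),(296.5,241),(331,241)]:
    u=cv2.undistortPoints(np.array([[px]],float),c["K"],dist(c))[0,0]
    r=M[:3,:3]@np.r_[u,1];o=M[:3,3]
    for x in(11,-11):
        print(px,x,(o+r*((x-o[0])/r[0])).round(1))
e=d["side"];s=d["s"];tcp=s["ee_pos"]
for L in(173,186):
    p=proj(e,None,[tcp-[0,0,L]])[0];print(L,p)
p=p.astype(int)
cv2.imwrite("pics/sidecrop.png",cv2.resize(e["image"][p[1]-60:p[1]+40,p[0]-60:p[0]+60,::-1],None,fx=5,fy=5))
E
```

```text
[ 64  63  59 110 107  72  80  81  80  81  80  80  80  80  80  78  76  77
  77  76  75  76  76  76  71 130 138  23] [105 104 105 105 108 107  90  79  64  65  65  64  65  64  66  63  62  68
  82  80  81  80  80  79  80  81  80  80  83  77  22  25  26  27  28  27
  24  38  87  80  79  79  79  77  78  78  78  78  81  76  42  56  58  59
  59  66  73  79  84  88 105 155 178 172 170 169 168 167 168 166]
(304, 239) 11 [ 11.   -5.3 172. ]
(304, 239) -11 [-11.   -6.7 219.9]
(323, 239) 11 [ 11.    3.1 172. ]
(323, 239) -11 [-11.    4.6 219.9]
(304, 270) 11 [ 11.   -4.6 144.7]
(304, 270) -11 [-11.   -5.8 183.3]
(296.5, 241) 11 [ 11.   -8.6 169.9]
(296.5, 241) -11 [-11.  -11.1 217.1]
(331, 241) 11 [ 11.    6.6 169.9]
(331, 241) -11 [-11.    9.3 217.1]
173 [309.24897313 123.65511803]
186 [309.21940151 128.30939618]
```

View pics/sidecrop.png

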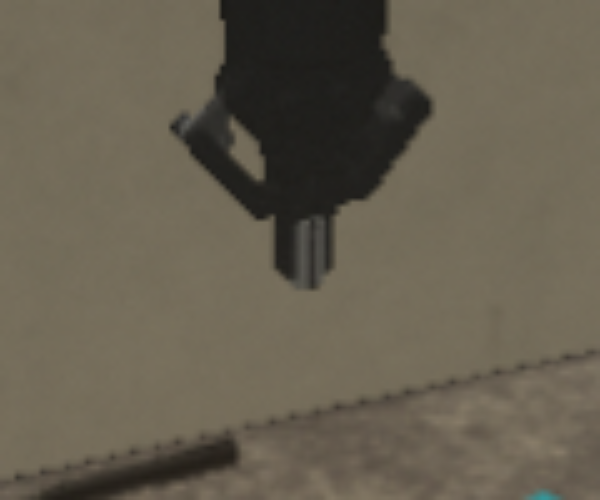

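```bash
cat > plan.py <<'E'
from h import *;import json,sys
ANG=dict(NL=1.07,FL=.966,NR=1.275,FR=-1.22)
def pose(k,th,d,z):
    "waypoint x,y,z,heading of tool y, finger beside arm k at angle th"
    left=k[1]=="L";phi=(-1 if left else 1)*np.pi/2+th+yaw
    u=np.array([np.cos(phi),np.sin(phi)]);n=np.array([-u[1],u[0]])*(-1 if k=="FR" else 1)
    p=piv(k)+24*u+d*n;psi=phi-(np.pi if k=="NR" else 0)
    return np.array([*p,z,psi])
def rows(cur,wps,lin=40,turn=.14):
    out=[];cur=np.array(cur,float)
    for w,l in wps:
        n=int(max(1,np.ceil(np.linalg.norm(w[:3]-cur[:3])/l),np.ceil(abs(w[3]-cur[3])/turn)));a=cur.copy()
        for i in range(1,n+1):
            t=a+(w-a)*i/n;e=t-cur;c,s=np.cos(cur[3]),np.sin(cur[3])
            r=np.round([(-s*e[0]+c*e[1])/50,(c*e[0]+s*e[1])/50,-e[2]/50,-e[3]/2],3)
            cur+= [50*(c*r[1]-s*r[0]),50*(s*r[1]+c*r[0]),-50*r[2],-2*r[3]]
            out.append([1,*r[:3].tolist(),0,0,float(r[3])])
    return out,cur
def heading(s):
    y=R.from_rotvec(s["eef_rot"]).as_matrix()[:,1];return np.arctan2(y[1],y[0])
def show(o):
    print(len(o));print(json.dumps(o).replace(".0,",",").replace(".0]","]"))
def swing(k,cur,end=0,dc=16,zl=198,zh=235):
    a=ANG[k];o,c=rows(cur,[(pose(k,a,24,zh),40),(pose(k,a,24,zl),20)]);show(o)
    N=int(np.ceil(abs(a-end)/.1))
    w=[(pose(k,a,dc,zl),3)]+[(pose(k,a+(end-a)*i/N,dc,zl),9) for i in range(1,N+1)]
    o,c=rows(c,w);show(o);print(c.round(2))
    return c
def leave(k,cur,end=0,zl=198,zh=235):
    o,c=rows(cur,[(pose(k,end,24,zl),5),(pose(k,end,24,zh),20)]);show(o);return c
E
python3 - <<'E'
from plan import *
swing("NL",[570,190,404.7,0])
E
```

```text
7
[[1, 0.204, -0.154, 0.679, 0, 0, 0.03], [1, 0.195, -0.166, 0.679, 0, 0, 0.03], [1, 0.184, -0.177, 0.678, 0, 0, 0.029], [1, 0.173, -0.188, 0.679, 0, 0, 0.03], [1, 0.162, -0.197, 0.679, 0, 0, 0.03], [1, 0, -0, 0.37, 0, 0, -0], [1, 0, -0, 0.37, 0, 0, -0]]
14
[[1, -0.053, -0, -0, 0, 0, -0], [1, -0.053, -0, -0, 0, 0, -0], [1, -0.054, -0, -0, 0, 0, -0], [1, -0.048, 0.029, -0, 0, 0, 0.049], [1, -0.048, 0.028, -0, 0, 0, 0.048], [1, -0.048, 0.029, -0, 0, 0, 0.049], [1, -0.048, 0.029, -0, 0, 0, 0.048], [1, -0.048, 0.029, -0, 0, 0, 0.049], [1, -0.048, 0.029, -0, 0, 0, 0.049], [1, -0.049, 0.028, -0, 0, 0, 0.048], [1, -0.048, 0.029, -0, 0, 0, 0.049], [1, -0.048, 0.029, -0, 0, 0, 0.049], [1, -0.048, 0.029, -0, 0, 0, 0.048], [1, -0.048, 0.029, -0, 0, 0, 0.049]]
[522.06 204.82 198.    -1.37]
```

Emit:
arm_command --pt "1 0.2 -0.15 0.68 0 0 0.03" --pt "1 0.2 -0.17 0.68 0 0 0.03" --pt "1 0.18 -0.18 0.68 0 0 0.03" --pt "1 0.17 -0.19 0.68 0 0 0.03" --pt "1 0.16 -0.2 0.68 0 0 0.03" --pt "1 0 0 0 0 0 0" --pt "1 0 0 0 0 0 0"

```text
t: 1.95
ee_pos: [531.3, 240.6, 234.8]
eef_rot: [-2.526, -1.867, 0.002]
contact_force: [0.1, 0.4, 0.6]
finger_gap: 0.2
finger_force: 0.0
```

```bash
cat > go.py <<'E'
import sys
from plan import *
from rig import get_state
s=get_state();cur=[*s["ee_pos"],heading(s)];print("cur",np.round(cur,2),s["contact_force"].round(1),"tilt",R.from_rotvec(s["eef_rot"]).as_matrix()[:,2].round(4))
k=sys.argv[2]
if sys.argv[1]=="swing":swing(k,cur,*map(float,sys.argv[3:]))
else: leave(k,cur,*map(float,sys.argv[3:]))
E
python3 go.py swing NL
```

```text
cur [ 5.3130e+02  2.4061e+02  2.3479e+02 -3.0000e-01] [0.1 0.4 0.6] tilt [-1.e-03 -5.e-04 -1.e+00]
3
[[1, 0.009, 0.002, -0.004, 0, 0, -0], [1, 0, -0, 0.37, 0, 0, -0], [1, 0, -0, 0.37, 0, 0, -0]]
14
[[1, -0.053, -0, -0, 0, 0, -0], [1, -0.054, -0, -0, 0, 0, -0], [1, -0.053, -0, -0, 0, 0, -0], [1, -0.048, 0.029, -0, 0, 0, 0.049], [1, -0.048, 0.029, -0, 0, 0, 0.048], [1, -0.048, 0.028, -0, 0, 0, 0.049], [1, -0.049, 0.029, -0, 0, 0, 0.049], [1, -0.048, 0.029, -0, 0, 0, 0.048], [1, -0.048, 0.029, -0, 0, 0, 0.049], [1, -0.048, 0.029, -0, 0, 0, 0.048], [1, -0.048, 0.028, -0, 0, 0, 0.049], [1, -0.048, 0.029, -0, 0, 0, 0.049], [1, -0.048, 0.029, -0, 0, 0, 0.048], [1, -0.048, 0.029, -0, 0, 0, 0.049]]
[522.06 204.83 197.99  -1.37]
```

Emit:
arm_command --pt "1 0.01 0 0.37 0 0 0" --pt "1 0 0 0.37 0 0 0" --pt "1 0 0 0 0 0 0" --pt "1 -0.08 0 0 0 0 0" --pt "1 -0.08 0 0 0 0 0" --pt "1 -0.048 0.029 0 0 0 0.049" --pt "1 -0.048 0.029 0 0 0 0.049"

```text
t: 2.65
ee_pos: [530.9, 227.9, 199.4]
eef_rot: [2.701, 1.603, 0.005]
contact_force: [1.3, 1.2, -0.2]
finger_gap: 0.3
finger_force: 0.7
```

Emit:
arm_command --pt "1 -0.048 0.029 0 0 0 0.0485" --pt "1 -0.048 0.029 0 0 0 0.0485" --pt "1 -0.048 0.029 0 0 0 0.0485" --pt "1 -0.048 0.029 0 0 0 0.0485" --pt "1 -0.048 0.029 0 0 0 0.0485" --pt "1 -0.048 0.029 0 0 0 0.0485" --pt "1 -0.048 0.029 0 0 0 0.0485" --pt "1 -0.048 0.029 0 0 0 0.0485" --pt "1 -0.048 0.029 0 0 0 0.0485" --pt "1 0 0 0 0 0 0" --pt "1 0 0 0 0 0 0"

```text
t: 3.75
ee_pos: [522.7, 204.9, 198.9]
eef_rot: [-3.125, -0.32, -0.004]
contact_force: [2.3, -0.2, 1.1]
finger_gap: 0.1
finger_force: 0.8
```

```bash
python3 go.py leave NL; python3 - <<'E'
from rig import imaging
import cv2
c=imaging.camera("wrist");cv2.imwrite("pics/wrist2.png",c["image"][:,:,::-1])
E
```

```text
cur [522.69 204.9  198.85  -1.37] [ 2.3 -0.2  1.1] tilt [ 2.7e-03  6.0e-04 -1.0e+00]
4
[[1, 0.074, -0.001, 0.009, 0, 0, 0], [1, 0.073, -0, 0.008, 0, 0, 0.001], [1, 0, -0, -0.37, 0, 0, -0], [1, 0, -0, -0.37, 0, 0, -0]]
```

View pics/wrist2.png

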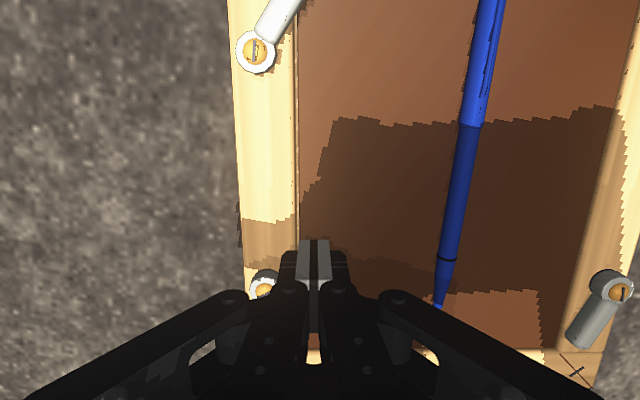

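NL has swung; its boss at (263,290) is beside the fingers, with a 2.3 N reaction. I'll back off and go to FL.

Emit:
arm_command --pt "1 0.08 0 0 0 0 0" --pt "1 0.08 0 0 0 0 0" --pt "1 0 0 -0.37 0 0 0" --pt "1 0 0 -0.37 0 0 0" --pt "1 0 0 0 0 0 0"

```text
t: 4.3
ee_pos: [530.7, 207.1, 236.4]
eef_rot: [-3.125, -0.318, -0.005]
contact_force: [0.3, 0.7, -0.4]
finger_gap: 0.2
finger_force: 0.0
```

```bash
python3 go.py swing FL
```

```text
cur [530.74 207.06 236.41  -1.37] [ 0.3  0.7 -0.4] tilt [ 0.0031  0.001  -1.    ]
9
[[1, 0.321, -0.085, 0.004, 0, 0, -0.069], [1, 0.33, -0.04, 0.004, 0, 0, -0.069], [1, 0.332, 0.006, 0.004, 0, 0, -0.069], [1, 0.328, 0.052, 0.004, 0, 0, -0.069], [1, 0.318, 0.096, 0.004, 0, 0, -0.069], [1, 0.302, 0.139, 0.004, 0, 0, -0.069], [1, 0.28, 0.179, 0.004, 0, 0, -0.069], [1, 0, -0, 0.37, 0, 0, -0], [1, 0, -0, 0.37, 0, 0, -0]]
13
[[1, -0.053, -0, 0, 0, 0, -0], [1, -0.054, -0, 0, 0, 0, -0], [1, -0.053, -0, 0, 0, 0, -0], [1, -0.048, 0.029, 0, 0, 0, 0.048], [1, -0.048, 0.028, 0, 0, 0, 0.048], [1, -0.047, 0.029, 0, 0, 0, 0.049], [1, -0.048, 0.028, 0, 0, 0, 0.048], [1, -0.048, 0.029, 0, 0, 0, 0.048], [1, -0.048, 0.029, 0, 0, 0, 0.049], [1, -0.047, 0.028, 0, 0, 0, 0.048], [1, -0.048, 0.029, 0, 0, 0, 0.048], [1, -0.048, 0.029, 0, 0, 0, 0.048], [1, -0.048, 0.028, 0, 0, 0, 0.049]]
[623.9  225.81 198.01  -1.37]
```

Emit:
arm_command --pt "1 0.32 -0.085 0.01 0 0 -0.069" --pt "1 0.33 -0.04 0 0 0 -0.069" --pt "1 0.332 0.006 0 0 0 -0.069" --pt "1 0.328 0.052 0.01 0 0 -0.069" --pt "1 0.318 0.096 0 0 0 -0.069" --pt "1 0.302 0.139 0.01 0 0 -0.069" --pt "1 0.28 0.18 0 0 0 -0.069" --pt "1 0 0 0 0 0 0"

```text
t: 5.1
ee_pos: [635.3, 258.9, 232.1]
eef_rot: [2.619, 1.734, 0.002]
contact_force: [-0.5, -0.2, 0.3]
finger_gap: 0.2
finger_force: 0.0
```

```bash
python3 go.py swing FL
```

```text
cur [ 6.3530e+02  2.5894e+02  2.3213e+02 -4.0000e-01] [-0.5 -0.2  0.3] tilt [ 1.e-03  5.e-04 -1.e+00]
3
[[1, -0.006, -0.007, -0.057, 0, 0, 0], [1, -0, 0, 0.37, 0, 0, 0], [1, -0, 0, 0.37, 0, 0, 0]]
13
[[1, -0.053, 0, -0, 0, 0, 0], [1, -0.054, 0, -0, 0, 0, 0], [1, -0.053, 0, -0, 0, 0, 0], [1, -0.048, 0.029, -0, 0, 0, 0.049], [1, -0.048, 0.029, -0, 0, 0, 0.048], [1, -0.048, 0.028, -0, 0, 0, 0.048], [1, -0.047, 0.029, -0, 0, 0, 0.049], [1, -0.048, 0.028, -0, 0, 0, 0.048], [1, -0.048, 0.029, -0, 0, 0, 0.048], [1, -0.048, 0.029, -0, 0, 0, 0.048], [1, -0.048, 0.028, -0, 0, 0, 0.049], [1, -0.047, 0.029, -0, 0, 0, 0.048], [1, -0.048, 0.029, -0, 0, 0, 0.048]]
[623.92 225.78 197.98  -1.37]
```

Emit:
arm_command --pt "1 0 -0.01 0.33 0 0 0" --pt "1 0 0 0.33 0 0 0" --pt "1 0 0 0 0 0 0" --pt "1 -0.08 0 0 0 0 0" --pt "1 -0.08 0 0 0 0 0" --pt "1 -0.048 0.029 0 0 0 0.0483" --pt "1 -0.048 0.029 0 0 0 0.0483"

```text
t: 5.8
ee_pos: [631.1, 245.4, 201.3]
eef_rot: [-2.779, -1.464, -0.003]
contact_force: [0.6, 2.1, -0.4]
finger_gap: -0.1
finger_force: 0.7
```

Emit:
arm_command --pt "1 -0.048 0.029 0 0 0 0.0483" --pt "1 -0.048 0.029 0 0 0 0.0483" --pt "1 -0.048 0.029 0 0 0 0.0483" --pt "1 -0.048 0.029 0 0 0 0.0483" --pt "1 -0.048 0.029 0 0 0 0.0483" --pt "1 -0.048 0.029 0 0 0 0.0483" --pt "1 -0.048 0.029 0 0 0 0.0483" --pt "1 -0.048 0.029 0 0 0 0.0483" --pt "1 0 0 0 0 0 0" --pt "1 0 0 0 0 0 0"

```text
t: 6.8
ee_pos: [622.9, 225.2, 201.4]
eef_rot: [-3.125, -0.32, -0.003]
contact_force: [0.5, 1.2, 4.0]
finger_gap: 0.0
finger_force: 1.7
```

Emit:
arm_command --pt "1 0.08 0 0 0 0 0" --pt "1 0.08 0 0 0 0 0" --pt "1 0 0 -0.4 0 0 0" --pt "1 0 0 -0.4 0 0 0" --pt "1 0 0 0 0 0 0"

```text
t: 7.3
ee_pos: [631.7, 227.2, 242.5]
eef_rot: [-3.125, -0.318, -0.007]
contact_force: [-0.0, -0.3, 0.1]
finger_gap: 0.1
finger_force: 0.0
```

```bash
python3 go.py swing FR
```

```text
cur [631.67 227.17 242.46  -1.37] [-0.  -0.3  0.1] tilt [ 4.1e-03  9.0e-04 -1.0e+00]
16
[[1, 0.01, 0.223, 0.011, 0, 0, -0.069], [1, -0.021, 0.222, 0.01, 0, 0, -0.068], [1, -0.051, 0.218, 0.011, 0, 0, -0.069], [1, -0.08, 0.208, 0.011, 0, 0, -0.069], [1, -0.108, 0.195, 0.01, 0, 0, -0.068], [1, -0.133, 0.179, 0.011, 0, 0, -0.069], [1, -0.157, 0.159, 0.011, 0, 0, -0.069], [1, -0.177, 0.136, 0.01, 0, 0, -0.068], [1, -0.194, 0.11, 0.011, 0, 0, -0.069], [1, -0.207, 0.083, 0.011, 0, 0, -0.068], [1, -0.217, 0.053, 0.01, 0, 0, -0.069], [1, -0.222, 0.024, 0.011, 0, 0, -0.069], [1, -0.223, -0.007, 0.011, 0, 0, -0.068], [1, -0.22, -0.038, 0.01, 0, 0, -0.069], [1, 0, 0, 0.37, 0, 0, -0], [1, 0, 0, 0.37, 0, 0, -0]]
16
[[1, 0.053, 0, 0, 0, 0, -0], [1, 0.054, 0, 0, 0, 0, -0], [1, 0.053, 0, 0, 0, 0, -0], [1, 0.046, 0.028, 0, 0, 0, -0.047], [1, 0.047, 0.028, 0, 0, 0, -0.047], [1, 0.046, 0.028, 0, 0, 0, -0.047], [1, 0.047, 0.028, 0, 0, 0, -0.047], [1, 0.046, 0.028, 0, 0, 0, -0.047], [1, 0.046, 0.028, 0, 0, 0, -0.047], [1, 0.047, 0.027, 0, 0, 0, -0.046], [1, 0.046, 0.028, 0, 0, 0, -0.047], [1, 0.047, 0.028, 0, 0, 0, -0.047], [1, 0.046, 0.028, 0, 0, 0, -0.047], [1, 0.046, 0.028, 0, 0, 0, -0.047], [1, 0.047, 0.028, 0, 0, 0, -0.047], [1, 0.046, 0.027, 0, 0, 0, -0.047]]
[647.71 110.2  198.01   1.77]
```

Emit:
arm_command --pt "1 0.01 0.223 0 0 0 -0.0685" --pt "1 -0.021 0.222 0 0 0 -0.0685" --pt "1 -0.051 0.218 0 0 0 -0.0685" --pt "1 -0.08 0.208 0 0 0 -0.0685" --pt "1 -0.108 0.195 0 0 0 -0.0685" --pt "1 -0.133 0.179 0 0 0 -0.0685" --pt "1 -0.157 0.159 0 0 0 -0.0685" --pt "1 -0.177 0.136 0 0 0 -0.0685" --pt "1 -0.194 0.11 0 0 0 -0.0685" --pt "1 -0.207 0.083 0 0 0 -0.0685" --pt "1 -0.217 0.053 0 0 0 -0.0685" --pt "1 0 0 0 0 0 0"

```text
t: 8.5
ee_pos: [660.1, 106.5, 239.1]
eef_rot: [-2.062, -2.369, 0.002]
contact_force: [0.4, 0.2, -0.2]
finger_gap: 0.0
finger_force: 0.0
```

```bash
python3 - <<'E'
from rig import imaging,get_state
import cv2,pickle
s=get_state();c=imaging.camera("wrist");cv2.imwrite("pics/wrist3.png",c["image"][:,:,::-1])
print(s["ee_pos"]);pickle.dump(dict(wrist=c,s=s),open("d3.pkl","wb"))
E
python3 go.py swing FR
```

```text
[660.11608228 106.50347503 239.05359266]
cur [6.5989e+02 1.0724e+02 2.3916e+02 1.3000e-01] [ 0.5 -0.  -0.6] tilt [-0.0015 -0.     -1.    ]
5
[[1, -0.217, 0.038, 0.028, 0, 0, -0.07], [1, -0.221, 0.007, 0.028, 0, 0, -0.07], [1, -0.219, -0.023, 0.027, 0, 0, -0.07], [1, -0, -0, 0.37, 0, 0, 0], [1, -0, -0, 0.37, 0, 0, 0]]
16
[[1, 0.053, -0, 0, 0, 0, 0], [1, 0.053, -0, 0, 0, 0, 0], [1, 0.054, -0, 0, 0, 0, 0], [1, 0.046, 0.028, 0, 0, 0, -0.047], [1, 0.046, 0.028, 0, 0, 0, -0.047], [1, 0.047, 0.028, 0, 0, 0, -0.047], [1, 0.046, 0.027, 0, 0, 0, -0.046], [1, 0.047, 0.028, 0, 0, 0, -0.047], [1, 0.046, 0.028, 0, 0, 0, -0.047], [1, 0.046, 0.028, 0, 0, 0, -0.047], [1, 0.047, 0.028, 0, 0, 0, -0.047], [1, 0.046, 0.028, 0, 0, 0, -0.047], [1, 0.047, 0.028, 0, 0, 0, -0.047], [1, 0.046, 0.027, 0, 0, 0, -0.047], [1, 0.046, 0.028, 0, 0, 0, -0.047], [1, 0.047, 0.028, 0, 0, 0, -0.047]]
[647.69 110.21 198.01   1.77]
```

View pics/wrist3.png

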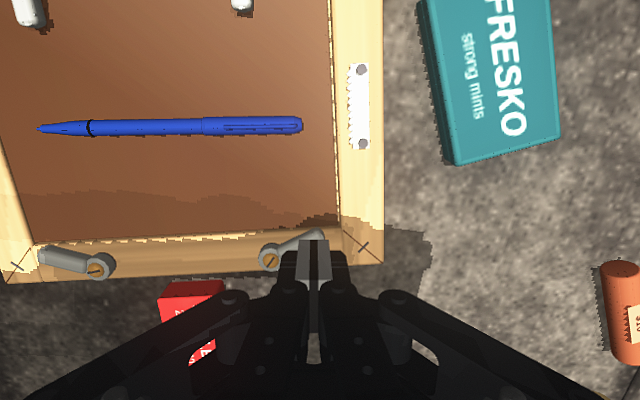

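Both left arms point in across the board, with tips at (32,20) and (241,5). The pen hasn't moved. Next is FR.

Emit:
arm_command --pt "1 -0.217 0.038 0.02 0 0 -0.07" --pt "1 -0.221 0.007 0.02 0 0 -0.07" --pt "1 -0.219 -0.023 0.02 0 0 -0.07" --pt "1 0 0 0 0 0 0"

```text
t: 8.95
ee_pos: [670.2, 75.9, 236.5]
eef_rot: [-1.527, -2.745, 0.001]
contact_force: [0.2, 0.9, 0.0]
finger_gap: 0.1
finger_force: 0.0
```

```bash
python3 go.py swing FR | head -3
```

```text
cur [6.7021e+02 7.5860e+01 2.3653e+02 5.6000e-01] [0.2 0.9 0. ] tilt [-7.e-04 -1.e-04 -1.e+00]
3
[[1, 0, -0.007, 0.031, 0, 0, 0.001], [1, 0, -0, 0.37, 0, 0, -0], [1, 0, -0, 0.37, 0, 0, -0]]
```

Emit:
arm_command --pt "1 0 -0.007 0.39 0 0 0" --pt "1 0 0 0.39 0 0 0" --pt "1 0 0 0 0 0 0" --pt "1 0.08 0 0 0 0 0" --pt "1 0.08 0 0 0 0 0" --pt "1 0.0465 0.028 0 0 0 -0.047" --pt "1 0.0465 0.028 0 0 0 -0.047"

```text
t: 9.65
ee_pos: [665.7, 88.6, 199.5]
eef_rot: [1.254, 2.878, 0.001]
contact_force: [0.6, -1.2, -0.1]
finger_gap: 0.1
finger_force: 0.9
```

Emit:
arm_command --pt "1 0.0465 0.028 0 0 0 -0.047" --pt "1 0.0465 0.028 0 0 0 -0.047" --pt "1 0.0465 0.028 0 0 0 -0.047" --pt "1 0.0465 0.028 0 0 0 -0.047" --pt "1 0.0465 0.028 0 0 0 -0.047" --pt "1 0.0465 0.028 0 0 0 -0.047" --pt "1 0.0465 0.028 0 0 0 -0.047" --pt "1 0.0465 0.028 0 0 0 -0.047" --pt "1 0.0465 0.028 0 0 0 -0.047" --pt "1 0.0465 0.028 0 0 0 -0.047" --pt "1 0.0465 0.028 0 0 0 -0.047" --pt "1 0 0 0 0 0 0" --pt "1 0 0 0 0 0 0"

```text
t: 10.95
ee_pos: [647.8, 111.0, 199.2]
eef_rot: [-0.323, 3.123, 0.0]
contact_force: [0.7, 1.0, 0.6]
finger_gap: -0.3
finger_force: 0.5
```

Emit:
arm_command --pt "1 -0.08 0 0 0 0 0" --pt "1 -0.08 0 0 0 0 0" --pt "1 0 0 -0.38 0 0 0" --pt "1 0 0 -0.38 0 0 0" --pt "1 0 0 0 0 0 0"

```text
t: 11.45
ee_pos: [656.8, 112.4, 238.5]
eef_rot: [-0.326, 3.12, -0.0]
contact_force: [0.6, -0.0, 0.2]
finger_gap: 0.1
finger_force: 0.0
```

```bash
python3 go.py swing NR
```

```text
cur [656.81 112.4  238.54   1.78] [ 0.6 -0.   0.2] tilt [ 4.5e-03  4.0e-04 -1.0e+00]
16
[[1, 0.228, -0.056, 0.005, 0, 0, 0.067], [1, 0.218, -0.087, 0.005, 0, 0, 0.067], [1, 0.205, -0.114, 0.005, 0, 0, 0.067], [1, 0.188, -0.141, 0.005, 0, 0, 0.066], [1, 0.167, -0.165, 0.005, 0, 0, 0.067], [1, 0.144, -0.185, 0.005, 0, 0, 0.067], [1, 0.118, -0.203, 0.005, 0, 0, 0.067], [1, 0.09, -0.217, 0.005, 0, 0, 0.067], [1, 0.06, -0.227, 0.005, 0, 0, 0.067], [1, 0.03, -0.233, 0.006, 0, 0, 0.067], [1, -0.003, -0.235, 0.005, 0, 0, 0.066], [1, -0.033, -0.232, 0.005, 0, 0, 0.067], [1, -0.063, -0.226, 0.005, 0, 0, 0.067], [1, -0.094, -0.215, 0.005, 0, 0, 0.067], [1, 0, -0, 0.37, 0, 0, -0], [1, 0, -0, 0.37, 0, 0, -0]]
16
[[1, 0.053, -0, -0, 0, 0, -0], [1, 0.054, -0, -0, 0, 0, -0], [1, 0.053, -0, -0, 0, 0, -0], [1, 0.049, -0.029, -0, 0, 0, 0.049], [1, 0.048, -0.029, -0, 0, 0, 0.049], [1, 0.049, -0.029, -0, 0, 0, 0.049], [1, 0.048, -0.029, -0, 0, 0, 0.049], [1, 0.049, -0.029, -0, 0, 0, 0.049], [1, 0.048, -0.029, -0, 0, 0, 0.049], [1, 0.049, -0.029, -0, 0, 0, 0.049], [1, 0.048, -0.029, -0, 0, 0, 0.049], [1, 0.049, -0.029, -0, 0, 0, 0.049], [1, 0.048, -0.029, -0, 0, 0, 0.049], [1, 0.049, -0.029, -0, 0, 0, 0.049], [1, 0.048, -0.029, -0, 0, 0, 0.049], [1, 0.049, -0.029, -0, 0, 0, 0.049]]
[514.5   82.79 197.99  -1.37]
```

Emit:
arm_command --pt "1 0.228 -0.056 0 0 0 0.067" --pt "1 0.218 -0.087 0 0 0 0.067" --pt "1 0.205 -0.114 0 0 0 0.067" --pt "1 0.188 -0.141 0 0 0 0.067" --pt "1 0.167 -0.165 0 0 0 0.067" --pt "1 0.144 -0.185 0 0 0 0.067" --pt "1 0.118 -0.203 0 0 0 0.067" --pt "1 0.09 -0.217 0 0 0 0.067" --pt "1 0.06 -0.227 0 0 0 0.067" --pt "1 0.03 -0.233 0 0 0 0.067" --pt "1 -0.003 -0.235 0 0 0 0.067" --pt "1 -0.033 -0.232 0 0 0 0.067" --pt "1 -0.063 -0.226 0 0 0 0.067" --pt "1 -0.094 -0.215 0 0 0 0.067" --pt "1 0 0 0 0 0 0"

```text
t: 12.95
ee_pos: [505.6, 40.5, 235.4]
eef_rot: [-2.326, -2.108, 0.004]
contact_force: [0.6, -0.4, 0.1]
finger_gap: -0.2
finger_force: 0.0
```

```bash
python3 go.py swing NR | head -3
```

```text
cur [ 5.0564e+02  4.0540e+01  2.3536e+02 -1.0000e-01] [ 0.6 -0.4  0.1] tilt [-3.2e-03  1.0e-04 -1.0e+00]
3
[[1, 0.013, 0.064, 0.007, 0, 0, -0.003], [1, -0, -0, 0.37, 0, 0, 0], [1, -0, -0, 0.37, 0, 0, 0]]
```

Emit:
arm_command --pt "1 0.013 0.064 0.01 0 0 -0.003" --pt "1 0 0 0.38 0 0 0" --pt "1 0 0 0.37 0 0 0" --pt "1 0 0 0 0 0 0" --pt "1 0.08 0 0 0 0 0" --pt "1 0.08 0 0 0 0 0" --pt "1 0.0485 -0.029 0 0 0 0.049" --pt "1 0.0485 -0.029 0 0 0 0.049"

```text
t: 13.75
ee_pos: [509.6, 54.6, 199.0]
eef_rot: [2.517, 1.878, 0.001]
contact_force: [-0.1, -2.4, -1.4]
finger_gap: -0.2
finger_force: 1.0
```

Emit:
arm_command --pt "1 0.0485 -0.029 0 0 0 0.049" --pt "1 0.0485 -0.029 0 0 0 0.049" --pt "1 0.0485 -0.029 0 0 0 0.049" --pt "1 0.0485 -0.029 0 0 0 0.049" --pt "1 0.0485 -0.029 0 0 0 0.049" --pt "1 0.0485 -0.029 0 0 0 0.049" --pt "1 0.0485 -0.029 0 0 0 0.049" --pt "1 0.0485 -0.029 0 0 0 0.049" --pt "1 0.0485 -0.029 0 0 0 0.049" --pt "1 0.0485 -0.029 0 0 0 0.049" --pt "1 0.0485 -0.029 0 0 0 0.049" --pt "1 0 0 0 0 0 0" --pt "1 0 0 0 0 0 0"

```text
t: 15.05
ee_pos: [516.2, 83.4, 198.8]
eef_rot: [-3.124, -0.329, -0.002]
contact_force: [-0.3, 0.1, 1.2]
finger_gap: 0.1
finger_force: 0.2
```

Emit:
arm_command --pt "1 -0.08 0 0 0 0 0" --pt "1 -0.08 0 0 0 0 0" --pt "1 0 0 -0.4 0 0 0" --pt "1 0 0 -0.8 0 0 0" --pt "1 0 0 -0.8 0 0 0" --pt "1 0 0 -0.8 0 0 0" --pt "1 0 0 0 0 0 0"

```text
t: 15.75
ee_pos: [510.0, 81.5, 343.4]
eef_rot: [3.124, 0.325, 0.016]
contact_force: [1.5, -1.2, 0.8]
finger_gap: -0.0
finger_force: 0.0
```

```bash
python3 - <<'E'
from plan import *
from rig import get_state
s=get_state();cur=[*s["ee_pos"],heading(s)];print(np.round(cur,2))
# over frame, camera well to +y side: fingers out over right side
show(rows(cur,[(np.array([570,150,404,0]),45)])[0])
E
```

```text
[509.99  81.49 343.37  -1.36]
10
[[1, 0.146, -0.109, -0.121, 0, 0, -0.068], [1, 0.159, -0.089, -0.122, 0, 0, -0.068], [1, 0.17, -0.066, -0.121, 0, 0, -0.068], [1, 0.177, -0.043, -0.121, 0, 0, -0.069], [1, 0.181, -0.018, -0.121, 0, 0, -0.068], [1, 0.182, 0.007, -0.122, 0, 0, -0.068], [1, 0.179, 0.032, -0.121, 0, 0, -0.068], [1, 0.174, 0.056, -0.121, 0, 0, -0.068], [1, 0.164, 0.078, -0.121, 0, 0, -0.068], [1, 0.152, 0.1, -0.122, 0, 0, -0.069]]
```

Emit:
arm_command --pt "1 0.12 -0.109 -0.121 0 0 -0.068" --pt "1 0.12 -0.089 -0.122 0 0 -0.068" --pt "1 0.13 -0.066 -0.121 0 0 -0.068" --pt "1 0.13 -0.03 -0.121 0 0 -0.069" --pt "1 0.14 0 -0.121 0 0 -0.068" --pt "1 0.14 0.02 -0.122 0 0 -0.068" --pt "1 0.14 0.05 -0.121 0 0 -0.068" --pt "1 0.13 0.07 -0.121 0 0 -0.068" --pt "1 0.12 0.09 -0.121 0 0 -0.068" --pt "1 0.1 0.1 -0.122 0 0 -0.069" --pt "1 0 0 0 0 0 0" --pt "1 0 0 0 0 0 0"

```text
t: 16.95
ee_pos: [558.7, 132.7, 397.9]
eef_rot: [-2.224, -2.217, 0.002]
contact_force: [-0.0, 0.7, -0.2]
finger_gap: 0.0
finger_force: 0.0
```

```bash
python3 - <<'E'
from rig import imaging,get_state
import cv2,pickle
from plan import heading
s=get_state();c=imaging.camera("wrist");im=c["image"][:,:,::-1]
print(s["ee_pos"],heading(s));pickle.dump(dict(wrist=c,s=s),open("d4.pkl","wb"))
cv2.imwrite("pics/crop4.png",cv2.resize(im[0:270,170:470],None,fx=2.2,fy=2.2,interpolation=cv2.INTER_CUBIC))
E
```

```text
[558.74280007 132.67908725 397.94700399] -0.003159621171215381
```

View pics/crop4.png

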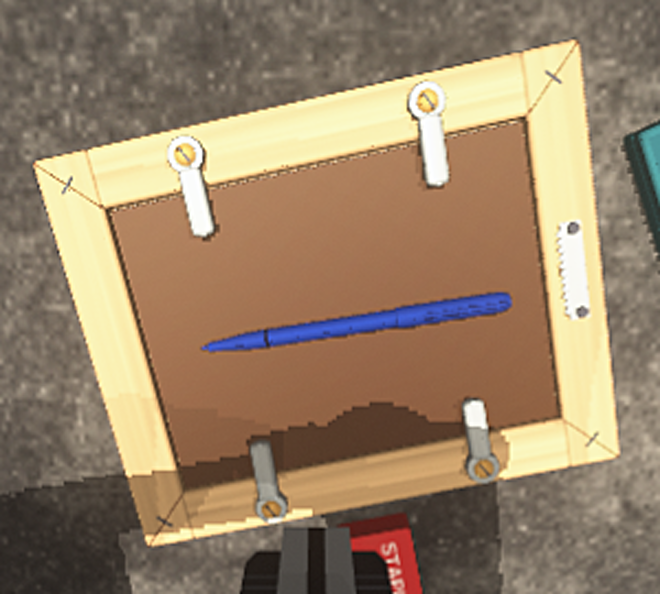

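```bash
cat > meas.py <<'E'
from h import *;import pickle,sys
d=pickle.load(open(sys.argv[1],"rb"));c=d["wrist"];s=d["s"];im=c["image"];hsv=cv2.cvtColor(im,cv2.COLOR_RGB2HSV)
wood=((hsv[...,0]>14)&(hsv[...,0]<32)&(hsv[...,1]>60)&(hsv[...,2]>120)).astype(np.uint8)
n,l,st,_=cv2.connectedComponentsWithStats(wood)
p=np.vstack([np.argwhere(l==i)[:,::-1] for i in range(1,n) if st[i,4]>300 and st[i,0]<450])
r=cv2.minAreaRect(plane(c,s,cv2.convexHull(p.astype(np.float32))[:,0],20)[:,:2].astype(np.float32));print("frame",r)
yw=np.radians(r[2]);Rm=np.array([[np.cos(yw),-np.sin(yw)],[np.sin(yw),np.cos(yw)]])
v,u=np.mgrid[0:400,0:640];W=plane(c,s,np.c_[u.ravel(),v.ravel()],30)[:,:2]
F=(W-np.array(r[0]))@Rm;sat=hsv[...,1].ravel();val=hsv[...,2].ravel()
for k,q in PIV.items():
    sg=-1 if k[1]=="L" else 1
    e=(F-np.array(q))*[1,sg]           # e[:,1] inward
    m=(sat<60)&(val>70)&(e[:,1]>11)&(e[:,1]<31)&(abs(e[:,0])<13)
    # centre of arm per inward slice
    bins=np.arange(12,31,2);ys=[];xs=[];ws=[]
    for b in bins:
        t=m&(e[:,1]>=b)&(e[:,1]<b+2)
        if t.sum()>4: lo,hi=np.percentile(e[t,0],[3,97]);xs.append((lo+hi)/2);ys.append(b+1);ws.append(hi-lo)
    a=np.polyfit(ys,xs,1)
    tip=np.polyval(a,34);print(k,m.sum(),"slope-ang",round(-a[0]*sg*-1 if 0 else (a[0] if k[1]=="L" else -a[0]),3),"x@pivot,tip",np.polyval(a,0).round(1),tip.round(1),"w",np.round(ws,1))
E
python3 meas.py d4.pkl
```

```text
frame ((569.17236328125, 153.91561889648438), (239.2254638671875, 189.57901000976562), 11.590890884399414)
NL 232 slope-ang -0.006 x@pivot,tip 0.7 0.5 w [9.  8.8 8.9 8.7 8.7 9.1 8.7 9.1 9.  8.2]
FL 253 slope-ang -0.046 x@pivot,tip 0.1 -1.4 w [10.9  9.4  9.2  9.3  9.4  9.4  8.4  9.6  9.5  9.2]
NR 167 slope-ang -0.059 x@pivot,tip 0.6 2.6 w [8.1 8.7 7.7 8.5 8.1 9.1 8.7 8.1 9.4 7. ]
FR 183 slope-ang 0.015 x@pivot,tip -0.5 -1.0 w [8.9 7.9 8.2 9.4 9.4 8.8 9.3 8.7 9.1 8.7]
```

The frame hasn't moved. Residual angles are NL -0.006, FL -0.046, NR -0.059 and FR 0.015. NR and FL overshot slightly, matching the measured TCP errors of 1 to 1.7 mm. I'll nudge both back from the other side.

```bash
python3 - <<'E'
from plan import *
from rig import get_state
s=get_state();cur=[*s["ee_pos"],heading(s)]
for k in("NR","FL"):
    for d in(-26,-16): print(k,d,pose(k,0,d,198).round(2))
show(rows(cur,[(pose("NR",0,-26,235),40)])[0])
E
```

```text
NR -26 [555.63  91.27 198.    -1.37]
NR -16 [545.83  89.25 198.    -1.37]
FL -26 [582.77 217.33 198.    -1.37]
FL -16 [592.57 219.35 198.    -1.37]
10
[[1, -0.083, -0.006, 0.326, 0, 0, 0.068], [1, -0.082, 0.006, 0.326, 0, 0, 0.068], [1, -0.081, 0.017, 0.325, 0, 0, 0.069], [1, -0.079, 0.027, 0.326, 0, 0, 0.068], [1, -0.073, 0.039, 0.326, 0, 0, 0.068], [1, -0.068, 0.047, 0.326, 0, 0, 0.068], [1, -0.061, 0.057, 0.326, 0, 0, 0.069], [1, -0.052, 0.064, 0.326, 0, 0, 0.068], [1, -0.043, 0.071, 0.325, 0, 0, 0.068], [1, -0.033, 0.076, 0.326, 0, 0, 0.068]]
```

Emit:
arm_command --pt "1 -0.083 -0.006 0.326 0 0 0.068" --pt "1 -0.082 0.006 0.326 0 0 0.068" --pt "1 -0.081 0.017 0.326 0 0 0.068" --pt "1 -0.079 0.027 0.326 0 0 0.068" --pt "1 -0.073 0.039 0.326 0 0 0.068" --pt "1 -0.068 0.047 0.326 0 0 0.068" --pt "1 -0.061 0.057 0.326 0 0 0.068" --pt "1 -0.052 0.064 0.326 0 0 0.068" --pt "1 -0.043 0.071 0.326 0 0 0.068" --pt "1 -0.033 0.076 0.326 0 0 0.068" --pt "1 0 0 0 0 0 0"

```text
t: 18.1
ee_pos: [554.7, 90.8, 233.5]
eef_rot: [-3.125, -0.325, 0.009]
contact_force: [-0.9, -0.3, 0.1]
finger_gap: 0.0
finger_force: 0.0
```

```bash
cat > t.py <<'E'
import sys
from plan import *
from rig import get_state
s=get_state();cur=np.array([*s["ee_pos"],heading(s)]);print("cur",cur.round(2),s["contact_force"].round(1))
k,d,z=sys.argv[1],float(sys.argv[2]),float(sys.argv[3])
show(rows(cur,[(pose(k,0,d,z),20)])[0])
E
python3 t.py NR -26 198
```

```text
cur [554.69  90.79 233.48  -1.36] [-0.9 -0.3  0.1]
2
[[1, 0.01, -0.003, 0.355, 0, 0, 0.001], [1, 0.01, -0.003, 0.355, 0, 0, 0.001]]
```

Emit:
arm_command --pt "1 0.01 0 0.35 0 0 0.001" --pt "1 0.01 0 0.34 0 0 0.001" --pt "1 0 0 0 0 0 0" --pt "1 -0.08 0 0 0 0 0" --pt "1 0 0 0 0 0 0" --pt "1 0 0 0 0 0 0"

```text
t: 18.7
ee_pos: [553.7, 90.9, 202.3]
eef_rot: [3.125, 0.325, 0.002]
contact_force: [-0.3, 0.7, -0.1]
finger_gap: 0.1
finger_force: 0.0
```

```bash
python3 t.py NR -16 198.5; python3 -c "
from rig import get_state
for i in range(3): print(get_state()['ee_pos'])"
```

```text
cur [553.7   90.9  202.31  -1.36] [-0.3  0.7 -0.1]
1
[[1, -0.161, -0, 0.076, 0, 0, 0.002]]
[553.6951936   90.90434845 202.31497331]
[553.6951936   90.90434845 202.31497331]
[553.6951936   90.90434845 202.31497331]
```

Emit:
arm_command --pt "1 0 0 0.05 0 0 0" --pt "1 0 0 0 0 0 0"

```text
t: 18.9
ee_pos: [553.6, 90.9, 199.0]
eef_rot: [3.125, 0.325, 0.001]
contact_force: [-0.7, 0.3, 0.9]
finger_gap: 0.0
finger_force: 0.0
```

Emit:
arm_command --pt "1 -0.04 0 0 0 0 0" --pt "1 -0.04 0 0 0 0 0" --pt "1 0 0 0 0 0 0"

```text
t: 19.2
ee_pos: [549.2, 90.0, 198.7]
eef_rot: [-3.125, -0.324, 0.001]
contact_force: [0.1, -0.0, 0.2]
finger_gap: 0.4
finger_force: 0.0
```

```bash
python3 t.py NR -16 198.5
```

```text
cur [549.16  89.98 198.74  -1.36] [ 0.1 -0.   0.2]
1
[[1, -0.068, 0, 0.005, 0, 0, 0.002]]
```

Emit:
arm_command --pt "1 -0.03 0 0 0 0 0.002" --pt "1 -0.03 0 0 0 0 0" --pt "1 0 0 0 0 0 0" --pt "1 0 0 0 0 0 0"

```text
t: 19.6
ee_pos: [546.8, 89.5, 198.9]
eef_rot: [-3.125, -0.318, -0.0]
contact_force: [0.8, 0.0, 0.5]
finger_gap: 0.2
finger_force: 0.4
```

Emit:
arm_command --pt "1 0.08 0 0 0 0 0" --pt "1 0.06 0 0 0 0 0" --pt "1 0 0 -0.37 0 0 0" --pt "1 0 0 -0.37 0 0 0" --pt "1 0 0 0 0 0 0"

```text
t: 20.1
ee_pos: [554.9, 90.9, 237.8]
eef_rot: [3.125, 0.318, 0.006]
contact_force: [0.5, -0.1, 0.2]
finger_gap: 0.1
finger_force: 0.0
```

```bash
python3 t.py FL -26 235
```

```text
cur [554.88  90.9  237.76  -1.37] [ 0.5 -0.1  0.2]
7
[[1, 0.151, -0.338, 0.008, 0, 0, -0], [1, 0.151, -0.338, 0.008, 0, 0, -0], [1, 0.151, -0.337, 0.008, 0, 0, -0], [1, 0.15, -0.338, 0.008, 0, 0, -0], [1, 0.151, -0.338, 0.007, 0, 0, -0], [1, 0.151, -0.338, 0.008, 0, 0, -0], [1, 0.151, -0.337, 0.008, 0, 0, -0]]
```

Emit:
arm_command --pt "1 0.151 -0.338 0 0 0 0" --pt "1 0.151 -0.338 0 0 0 0" --pt "1 0.151 -0.338 0 0 0 0" --pt "1 0.151 -0.338 0 0 0 0" --pt "1 0.151 -0.338 0 0 0 0" --pt "1 0.151 -0.338 0 0 0 0" --pt "1 0.151 -0.338 0 0 0 0" --pt "1 0 0 0.38 0 0 0" --pt "1 0 0 0 0 0 0" --pt "1 0 0 0 0 0 0"

```text
t: 21.1
ee_pos: [581.2, 217.7, 216.5]
eef_rot: [3.125, 0.319, -0.003]
contact_force: [-0.4, -0.1, 0.3]
finger_gap: 0.1
finger_force: 0.0
```

```bash
python3 t.py FL -26 198.5
```

```text
cur [581.16 217.67 216.48  -1.37] [-0.4 -0.1  0.3]
1
[[1, 0.03, 0.013, 0.36, 0, 0, 0]]
```

Emit:
arm_command --pt "1 0.03 0.013 0.36 0 0 0" --pt "1 0 0 0 0 0 0" --pt "1 0.05 0 0 0 0 0" --pt "1 0.06 0 0 0 0 0" --pt "1 0 0 0 0 0 0" --pt "1 0 0 0 0 0 0"

```text
t: 21.7
ee_pos: [588.8, 218.1, 199.5]
eef_rot: [-3.125, -0.318, -0.001]
contact_force: [-0.1, 0.3, 0.5]
finger_gap: 0.1
finger_force: 0.0
```

```bash
python3 t.py FL -16 198.5
```

```text
cur [588.83 218.14 199.46  -1.37] [-0.1  0.3  0.5]
1
[[1, 0.078, -0.009, 0.019, 0, 0, -0]]
```

Emit:
arm_command --pt "1 0.035 0 0 0 0 0" --pt "1 0.035 0 0 0 0 0" --pt "1 0 0 0 0 0 0" --pt "1 0 0 0 0 0 0"

```text
t: 22.1
ee_pos: [591.9, 218.8, 198.8]
eef_rot: [-3.125, -0.318, 0.0]
contact_force: [0.8, -0.6, -0.8]
finger_gap: 0.0
finger_force: 0.0
```

Emit:
arm_command --pt "1 -0.06 0 0 0 0 0" --pt "1 -0.08 0 0 0 0 0" --pt "1 0 0 -0.4 0 0 0" --pt "1 0 0 -0.8 0 0 0" --pt "1 0 0 -0.8 0 0 0" --pt "1 0 0 -0.8 0 0 0" --pt "1 0 0 0 0 0 0"

```text
t: 22.8
ee_pos: [586.8, 218.0, 345.0]
eef_rot: [-3.124, -0.318, -0.016]
contact_force: [0.6, 0.4, 0.3]
finger_gap: -0.1
finger_force: 0.0
```

```bash
python3 - <<'E'
from plan import *
from rig import get_state
s=get_state();cur=[*s["ee_pos"],heading(s)];print(np.round(cur,2))
show(rows(cur,[(np.array([559,133,398,0]),45)])[0])
E
```

```text
[586.82 217.99 344.99  -1.37]
10
[[1, -0.089, 0.155, -0.106, 0, 0, -0.068], [1, -0.109, 0.142, -0.106, 0, 0, -0.069], [1, -0.127, 0.126, -0.106, 0, 0, -0.068], [1, -0.144, 0.107, -0.106, 0, 0, -0.069], [1, -0.156, 0.086, -0.106, 0, 0, -0.068], [1, -0.167, 0.064, -0.106, 0, 0, -0.068], [1, -0.174, 0.041, -0.106, 0, 0, -0.069], [1, -0.178, 0.017, -0.106, 0, 0, -0.068], [1, -0.179, -0.008, -0.106, 0, 0, -0.069], [1, -0.176, -0.032, -0.106, 0, 0, -0.068]]
```

Emit:
arm_command --pt "1 -0.089 0.155 -0.106 0 0 -0.068" --pt "1 -0.109 0.142 -0.106 0 0 -0.069" --pt "1 -0.127 0.126 -0.106 0 0 -0.068" --pt "1 -0.144 0.107 -0.106 0 0 -0.069" --pt "1 -0.156 0.086 -0.106 0 0 -0.068" --pt "1 -0.167 0.064 -0.106 0 0 -0.068" --pt "1 -0.174 0.041 -0.106 0 0 -0.069" --pt "1 -0.178 0.017 -0.106 0 0 -0.068" --pt "1 -0.179 -0.008 -0.106 0 0 -0.069" --pt "1 -0.176 -0.032 -0.106 0 0 -0.068" --pt "1 0 0 0 0 0 0" --pt "1 0 0 0 0 0 0"

```text
t: 24.0
ee_pos: [556.9, 132.4, 391.4]
eef_rot: [-2.226, -2.216, 0.0]
contact_force: [0.2, 0.6, -0.2]
finger_gap: -0.0
finger_force: 0.0
```

```bash
python3 - <<'E'
from rig import imaging,get_state
import pickle
s=get_state();c=imaging.camera("wrist");pickle.dump(dict(wrist=c,s=s),open("d5.pkl","wb"))
E
python3 meas.py d5.pkl
```

```text
frame ((569.2024536132812, 153.85198974609375), (239.2563934326172, 189.51803588867188), 11.603785514831543)
NL 240 slope-ang 0.002 x@pivot,tip 0.5 0.6 w [8.5 9.3 9.4 8.5 8.9 8.5 9.4 8.8 8.9 8.1]
FL 266 slope-ang -0.024 x@pivot,tip -0.4 -1.2 w [10.1  9.9  9.4  9.2  8.5  9.2  9.2  9.4  9.4  8.6]
NR 176 slope-ang -0.012 x@pivot,tip 0.6 1.0 w [8.6 8.3 8.  9.5 8.6 8.4 9.2 7.9 9.4 8. ]
FR 188 slope-ang 0.032 x@pivot,tip -0.2 -1.3 w [8.8 8.2 8.6 9.  8.6 9.2 9.2 9.5 9.1 7.6]
```

All four are within about 0.03 rad of straight in, the frame hasn't moved, and the robot is clear. I'm handing in.

```bash
python3 -c "
from rig import job
print(job.job_done())"
```

```text
the job is handed in; nothing more can be done
None
```

All four turn-buttons now point straight in across the board, each within about 0.03 rad (2°) by the wrist camera; the frame has not measurably moved, nothing but the buttons was pushed, and the job was handed in at about 24 s (no verdict returned).

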